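# Dock the orange mug and switch its warmer on

### The job

Push the orange mug along the worktop into the V-shaped bay of the cup warmer that it stands in front of, until it rests fully home against both heater plates; then flip that bay's red-tipped toggle over, away from you, so that it snaps on. Only push with the fingers: do not lift or tip the mug, and leave the white mug, the other toggle and everything else as they are.

Things in the scene. Friction and masses are not known exactly. Their poses are not given: they have to be found in the camera images.
- dock: Twin cup warmer, fixed to the worktop: a white housing 320 mm wide (its y) and 60 mm deep, its flat top 90 mm above the worktop, with two V-shaped bays of dark and copper heater plates on its front, 51 mm high, open to its front and above; mugs stand on the bare worktop. Origin on the worktop midway between the two bay centres; own x points from the open front to the back (a mug is pushed along +x; the housing spans x = 50 to 110 mm), y to its left. Its place and yaw vary.
- left_bay (a point): Centre of the left (+y) bay, 50 mm above the worktop: the axis of the orange mug's cup when it is fully home, touching both plates of the V. 100 mm left of the dock's origin. The V's opening angle is 120 degrees, its plates face forward.
- right_bay (a point): The same for the right (-y) bay, 100 mm right of the dock's origin.
- left_switch (a joint): Toggle of the left bay, rad: 0 = off, leaning towards the front (dock's -x) by 0.5 rad from upright; 1.0 = on, leaning to the back (+x). An over-centre spring drives it to the nearer end from either side of upright (0.5), so it snaps; the ball needs about 2 N to start. A hinge along the dock's y axis, 82 mm behind the bay centre (dock x), 97 mm above the worktop; moves in the dock's x-z plane.
- right_switch (a joint): Toggle of the right bay, same as the left one.
- left_tip (a point): Centre of the left toggle's red ball (22 mm diameter), 60 mm from its hinge on a 9 mm steel stem; off it stands about 150 mm above the worktop, 53 mm behind the bay centre; on it stands 111 mm behind it. Below it, the black switch block ends 105 mm above the worktop.
- right_tip (a point): The same for the right toggle.
- orange_mug: Plain orange mug, loose, 0.27 kg. Origin under the middle of its outline, 16 mm from the cup's axis towards the handle; the handle points along its own -y, roughly to the right.
- orange_mug_mid (a point): Point on the axis of the orange mug's cup, 50 mm above its foot. The cup is an upright cylinder of 40 mm outer radius, 101 mm high; the handle reaches 73 mm from the axis along the mug's own -y. It starts 70 to 110 mm in front of one of the bays, up to 20 mm off its centre line. It slides without tipping when pushed 25 to 45 mm above the worktop.
- white_mug_mid (a point): White mug with a small grey-blue pattern, 91 mm high, cup of 41 mm radius, loose, standing in front of the other bay; handle roughly to the right, reaching 73 mm from the axis. Must stay. Point on the axis of its cup, 46 mm above its foot.
- tin_mid (a point): Food tin with green label, 58 mm diameter, 72 mm high, loose; a bystander. Point on its axis, half-way up (36 mm above its foot).
- salt_mid (a point): Glass salt shaker with grey cap, 44 mm diameter, 90 mm high, loose; a bystander. Point on its axis, half-way up (45 mm above its foot).
- spice_mid (a point): Spice jar with red cap, 45 mm diameter, 106 mm high, loose; a bystander. Point on its axis, half-way up (53 mm above its foot).
Things that resemble listed ones, but are neither listed nor needed, are in the scene too. Of the things that look like the orange_mug, the smallest one is meant.

How it is judged (in metres and radians):
On the way, in this order (a step that is already met when the one before it is completed fails the run):
1. the orange mug is home in a bay, both toggles still off ((horizontal distance between orange_mug_mid and left_bay below 0.008 m or horizontal distance between orange_mug_mid and right_bay below 0.008 m) and value of joint each of left_switch, right_switch below 0.3 rad), for 0.2 s.
2. that bay's toggle has snapped on (((horizontal distance between orange_mug_mid and left_bay below 0.008 m and value of joint left_switch above 0.85 rad and value of joint right_switch below 0.3 rad) or (horizontal distance between orange_mug_mid and right_bay below 0.008 m and value of joint right_switch above 0.85 rad and value of joint left_switch below 0.3 rad))), for 0.2 s.
At the end, for the whole second after the job is handed in: The cup's axis is within 8 mm of the bay centre (horizontally), the mug upright (within 0.1 rad), on the worktop and at rest; the toggle of that bay is on (above 0.85 rad), the other one off (below 0.3 rad) (((horizontal distance between orange_mug_mid and left_bay below 0.008 m and value of joint left_switch above 0.85 rad and value of joint right_switch below 0.3 rad) or (horizontal distance between orange_mug_mid and right_bay below 0.008 m and value of joint right_switch above 0.85 rad and value of joint left_switch below 0.3 rad)) and height (world z) of orange_mug_mid below 0.056 m and angle between orange_mug_mid's own z axis and vertical below 0.1 rad and linear speed of orange_mug below 0.02 m/s); the robot touches nothing.
It fails at once if the orange mug was lifted (height (world z) of orange_mug_mid above 0.062 m).
It fails at once if the orange mug was tipped (angle between orange_mug_mid's own z axis and vertical above 0.3 rad).
It fails at once if the white mug was moved by more than 15 mm (distance of white_mug_mid from where it was at the start of the episode above 0.015 m).
It fails at once if the other bay's toggle was flipped ((horizontal distance between orange_mug_mid and left_bay below 0.14 m and value of joint right_switch above 0.5 rad) or (horizontal distance between orange_mug_mid and right_bay below 0.14 m and value of joint left_switch above 0.5 rad)).
It fails at once if a bystander was moved by more than 15 mm (distance of any of tin_mid, salt_mid, spice_mid from where it was at the start of the episode above 0.015 m).
It also fails if it takes over 42 s, if anything falls off the work surface, if the arm or the gripper's body presses on something with over 40 N, if the wrist force passes 120 N, or if a joint passes its speed limit or range.

### The arm

A 6-joint arm with a two-finger parallel gripper is mounted at the origin on the work surface; the furniture and walls round the work are solid. World frame = base frame: x ahead of the robot, y to its left, z up, the work surface at z = 0. Lengths are in mm, angles in rad, forces in N, time in s.
With the tool pointing down it reaches from about 350 to 775 mm from the base axis. Payload 7.3 kg.
Tool frame: the origin (TCP) lies at the very end of the fingers, on their centre line; the grasp point (between the pads) lies 19 mm behind it; z points along the fingers, y is the line along which they close (so a half turn about z gives the same grasp; the last joint's range is limited). The gripper opens to 92 mm and grips with 3 to 60 N. Pads are 19 mm wide; open, the fingers measure 130 mm over their backs; the gripper's body (75 mm by 190 mm) begins 47 mm behind the grasp point.
Start: joints at [1.063, 0.342, 1.524, -0, 1.275, -0.146], TCP at [185.815, 491.037, 226.741] pointing down, gripper open.
Joint ranges: [-2.53, 2.53], [-0.77, 2.02], [0.04, 2.7], [-1, 4.14], [0.28, 2.66], [-3.11, 3.11]. Speed limits (rad/s): [2.57, 2.57, 3.14, 3.14, 3.14, 3.14].

### API

Orientations are given as [roll, pitch, yaw] about the fixed x, y, z axes, in that order (R = Rz(yaw) Ry(pitch) Rx(roll)).
In Python, from plant import get_obs, capture, close_job gives the robot as it stands. The module is installed in compiled form; this text tells all that it offers.
- The arm moves only by the shell command python3 -m handwheel 'ROWS'. ROWS is JSON, a list of rows, each a list of 3 entries, a list of its own where there are three numbers: the turn, a rotation vector about the tool's x, y, z in degrees, then the shift along the tool's x, y, z in m, then the opening, from 0 (shut) to 1 (fully open). A call has 1 to 12 rows; each row is the pose to reach, as a shift and turn from the pose commanded when the call began, along the tool's axes at that moment; what a row does not reach only later rows make up. A row lasts 1/10 s, in which the tool goes at most 50 mm and 8.59 degrees, less where a joint would pass 70% of its speed; a pose out of reach is approached as far as the arm can. A call with a gripper value outside its range is refused whole. The fingers move at their own pace and stop on an object; the grip force is fixed at half the most. Time passes only in rows, so rows that repeat a pose let the fingers close. It gives the time, the measured TCP pose, the force, the opening and the grip force at its end, in the units of the state.
- get_obs(): the state, without advancing time (a new reading comes with each control period).
- capture(name): name is "scene" or "top" or "wrist"; returns a dict with "image" (420x560x3 uint8, red, green, blue), "depth" (420x560 float32, mm along the optical axis (not along the pixel's ray), 0 where there is no reading), "fx", "fy", "cx", "cy" (pixels), "k1" (the pictures are not rectified: a ray, as slopes to the right and down, at radius r is drawn at 1 + k1 r^2 times it, then the intrinsics apply), "camera_from_world" (4x4, takes a point from world to camera coordinates). Camera axes: x right, y down, z forward; pixel columns grow to the right and rows downward; lengths in mm; the calibration is good to about 2 mm. A picture is of the moment at which its call begins.
- close_job(): hands the job in; it is judged then, once.
The state is a dict: "time": time; "joint_positions": joint angles; "dq": joint speeds; "tau": joint torques, N m; "tool_pos": TCP position; "tcp_rot": TCP orientation; "contact_force": force on the tool from outside, world axes, zero at the start; "moment": the same for the moment, N m; "grip_width": finger opening in mm; "finger_force": force on a finger pad.
Only numpy, scipy, OpenCV 4.12 (cv2) and the standard library are available. Lean on these libraries where they do the work, as an engineer would, in place of code of your own. Each camera call takes 0.05 s, during which the arm holds its last target. There are 200 camera calls.

## Working session

There is one attempt and no reset: what is moved stays moved. The work goes in short steps, Python scripts to look and compute and a shell command to move; the robot and the scene stay as the last step left them, time stands still between calls to the robot, and variables do not carry over. Pictures are saved under pics/ and viewed, at most 10 in all, crops included, and the job is handed in when it is done.

```bash
mkdir -p pics; cat > h.py <<'E'
import numpy as np, cv2
from plant import get_obs, capture
def snap(n):
    c=capture(n); np.savez(f'{n}.npz',**c); return c
def unray(c,uv):
    uv=np.atleast_2d(np.array(uv,float)); K=np.array([[c['fx'],0,c['cx']],[0,c['fy'],c['cy']],[0,0,1]],float)
    return cv2.undistortPoints(uv[:,None],K,np.array([float(c['k1']),0,0,0]))[:,0]
def onplane(c,uv,z):
    T=np.linalg.inv(c['camera_from_world']); s=unray(c,uv)
    d=np.c_[s,np.ones(len(s))]@T[:3,:3].T; o=T[:3,3]
    return o+d*((z-o[2])/d[:,2])[:,None]
def cloud(c):
    h,w=c['depth'].shape; v,u=np.mgrid[:h,:w]; s=unray(c,np.c_[u.ravel(),v.ravel()])
    Z=c['depth'].reshape(-1,1).astype(float); T=np.linalg.inv(c['camera_from_world'])
    P=np.c_[s*Z,Z]@T[:3,:3].T+T[:3,3]; P[Z[:,0]==0]=np.nan
    return P.reshape(h,w,3)
E
python3 - <<'E'
from h import *
a=[]
for n in('scene','top'):
    c=snap(n); cv2.imwrite(f'pics/{n}0.png',c['image'][:,:,::-1])
    T=np.linalg.inv(c['camera_from_world']);print(n,T[:3,3].round(),T[:3,:3].round(2).tolist(),c['fx'],c['k1'],(c['depth']>0).mean())
o=get_obs();print(o['time'],o['tool_pos'],o['tcp_rot'],o['grip_width'])
E
```

```text
scene [-356. -583. 1011.] [[0.57, -0.54, 0.62], [-0.82, -0.38, 0.43], [0.0, -0.75, -0.66]] 435.8990942198365 -0.029519765386169117 0.9401190476190476
top [2.60e+02 1.00e+00 1.57e+03] [[0.03, -0.99, 0.15], [-1.0, -0.03, 0.01], [-0.0, -0.15, -0.99]] 458.555481605303 -0.03803537887321738 0.9959991496598639
0.1 [185.63994172 490.70751879 226.11064244] [-3.14024644e+00 -1.88564876e-04  2.77982783e+00] 91.71579366749268
```

View pics/scene0.png

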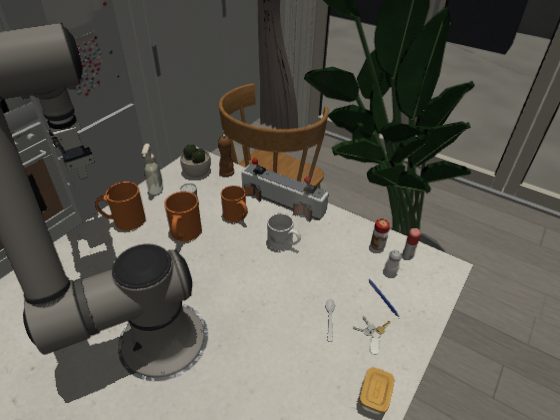

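View pics/top0.png

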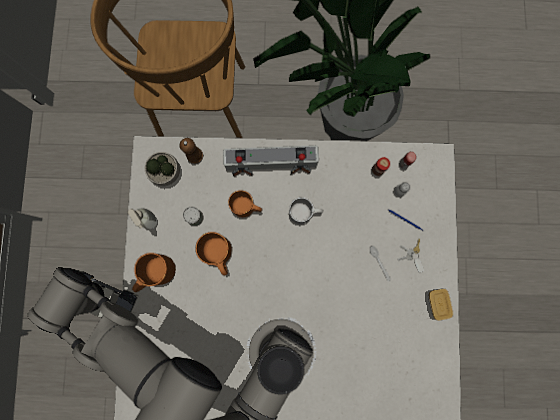

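The scene view shows the dock at (285,190). The top view shows three orange mugs at (242,203), (213,250) and (153,268); the one at (242,203) is the smallest and stands in front of the left bay at (240,165). The white mug is at (301,211) and the toggles are at (240,155) and (301,155). Next I'll measure these and check the choice with a crop.

```bash
python3 - <<'E'
from h import *
for n in('top','scene'):
    c=dict(np.load(n+'.npz')); P=cloud(c); hsv=cv2.cvtColor(c['image'],cv2.COLOR_RGB2HSV)
    H,S,V=cv2.split(hsv); x,y,z=P[...,0],P[...,1],P[...,2]
    m=((H>5)&(H<16)&(S>130)&(z>15)&(z<170)&(x>200)&(x<800)).astype(np.uint8)
    k,l,st,ce=cv2.connectedComponentsWithStats(m)
    for i in range(1,k):
        if st[i,4]>60:
            q=P[l==i]; top=q[:,2]>np.percentile(q[:,2],97)-8
            r=q[top]; print(n,'orange',ce[i].round(),st[i,4],'ztop',np.percentile(q[:,2],97).round(),'rim x',np.percentile(r[:,0],[1,99]).round(),'y',np.percentile(r[:,1],[1,99]).round())
    m=(((H<5)|(H>174))&(S>140)&(V>60)&(z>60)&(z<200)&(x>300)).astype(np.uint8)
    k,l,st,ce=cv2.connectedComponentsWithStats(m)
    for i in range(1,k):
        if st[i,4]>8:print(n,'red',ce[i].round(1),st[i,4],np.nanmean(P[l==i],0).round())
    m=((abs(z-90)<6)&(S<60)&(V>80)&(x>550)&(abs(y-60)<300)).astype(np.uint8)
    k,l,st,ce=cv2.connectedComponentsWithStats(m); i=1+np.argmax(st[1:,4]); q=P[l==i][:,:2].astype(np.float32)
    print(n,'housing',st[i],cv2.minAreaRect(q),np.median(P[l==i][:,2]))
c=dict(np.load('top.npz'));a=cv2.resize(c['image'][130:300,120:330,::-1],None,fx=3.5,fy=3.5,interpolation=2);cv2.imwrite('pics/crop.png',a)
E
```

```text
top orange [190. 150.] 281 ztop 159.0 rim x [638. 674.] y [301. 335.]
top orange [242. 203.] 281 ztop 102.0 rim x [443. 519.] y [ 90. 180.]
top orange [212. 251.] 548 ztop 131.0 rim x [269. 380.] y [172. 274.]
top orange [152. 270.] 753 ztop 131.0 rim x [208. 309.] y [363. 463.]
top red [301.5 156.4] 31 [625. -51. 156.]
top red [238.5 158.9] 32 [613. 148. 152.]
top red [382.7 163.9] 72 [ 620. -320.  105.]
top housing [242 146  60  19 706] ((644.4132690429688, 45.45608901977539), (57.30959701538086, 198.19029235839844), 3.558429479598999) 88.61320147907043
scene orange [225. 155.] 402 ztop 157.0 rim x [638. 671.] y [297. 335.]
scene orange [124. 204.] 1392 ztop 129.0 rim x [206. 307.] y [361. 463.]
scene orange [235. 202.] 781 ztop 100.0 rim x [441. 521.] y [ 88. 181.]
scene orange [183. 215.] 1364 ztop 129.0 rim x [263. 379.] y [172. 275.]
scene red [254.6 160.4] 20 [608. 144. 156.]
scene red [307.1 178.8] 19 [622. -54. 157.]
scene red [382.3 225.6] 85 [ 615. -326.  105.]
scene red [413.2 239.3] 86 [ 635. -420.   85.]
scene housing [243 164  85  38 716] ((642.7952880859375, 48.54365539550781), (61.249473571777344, 315.0302734375), 3.05290150642395) 88.60927943101865
```

View pics/crop.png

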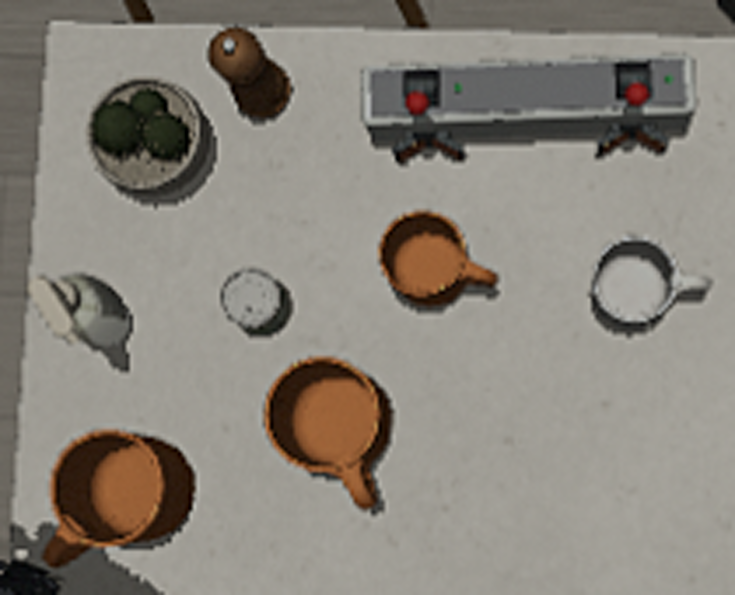

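The crop confirms the choice: the small mug's cup is at crop (425,258), its handle points right and slightly towards me, and the larger mugs are excluded. Next I'll fit circles to the rims and work out the first move.

```bash
cat >> h.py <<'E'
from scipy.spatial.transform import Rotation as Ro
from scipy.optimize import least_squares
def toolmove(p):  # shift in tool axes to reach world p (mm)
    o=get_obs(); R=Ro.from_euler('xyz',o['tcp_rot']); return R.inv().apply(np.array(p)-o['tool_pos'])/1000
E
python3 - <<'E'
from h import *
def rim(c,P,lo,hi,x0,y0,r):
    z=P[...,2]; m=(z>lo)&(z<hi)&(np.hypot(P[...,0]-x0,P[...,1]-y0)<r+12)
    q=P[m][:,:2]
    return least_squares(lambda p:np.clip(np.hypot(q[:,0]-p[0],q[:,1]-p[1])-p[2],-15,15),[x0,y0,r-3],loss='soft_l1',f_scale=2).x.round(1),len(q)
for n in('top','scene'):
    c=dict(np.load(n+'.npz'));P=cloud(c)
    print(n,'mug',rim(c,P,92,108,481,140,40),'big',rim(c,P,122,138,325,225,50),'white',rim(c,P,84,98,455,-50,41))
print(toolmove([423,137,220]))
E
```

```text
top mug (array([481.7, 141.5,  38.8]), 101) big (array([328.9, 223.8,  50. ]), 156) white (array([464.5, -56.2,  38.6]), 80)
scene mug (array([481. , 141.7,  38.6]), 129) big (array([328.4, 223.8,  49.8]), 192) white (array([463.4, -56.5,  38.6]), 123)
[-0.34718382 -0.24679722  0.00637742]
```

```bash
python3 -m handwheel '[[[0,0,-8],[-0.04,-0.028,0],0.43],[[0,0,-16],[-0.08,-0.057,0],0.43],[[0,0,-24.1],[-0.12,-0.085,0],0.43],[[0,0,-24.1],[-0.16,-0.113,0],0.43],[[0,0,-24.1],[-0.2,-0.141,0],0.43],[[0,0,-24.1],[-0.24,-0.17,0],0.43],[[0,0,-24.1],[-0.28,-0.2,0],0.43],[[0,0,-24.1],[-0.32,-0.225,0],0.43],[[0,0,-24.1],[-0.346,-0.2435,0],0.43],[[0,0,-24.1],[-0.346,-0.2435,0],0.43],[[0,0,-24.1],[-0.346,-0.2435,0],0.43],[[0,0,-24.1],[-0.346,-0.2435,0],0.43]]'; python3 - <<'E'
from h import *
c=snap('wrist'); cv2.imwrite('pics/w1.png',c['image'][:,:,::-1])
P=cloud(c);z=P[...,2]; m=(z>92)&(z<108)&(np.hypot(P[...,0]-481,P[...,1]-141)<52)
q=P[m][:,:2]; print(len(q), least_squares(lambda p:np.hypot(q[:,0]-p[0],q[:,1]-p[1])-p[2],[481,141,38],loss='soft_l1',f_scale=2).x if len(q)>9 else '')
o=get_obs();print(o['time'],o['tool_pos'],o['tcp_rot'],o['grip_width'],toolmove([423,140.5,42]),toolmove([423,140.5,130]))
E
```

```text
time: 1.3
tool_pos: [422.5, 141.5, 226.5]
tcp_rot: [3.141, -0.001, -3.082]
contact_force: [-1.0, 0.6, -0.2]
grip_width: 39.7
finger_force: 0.0
678 [481.88319921 144.7977896   38.42403367]
1.35 [422.44576079 141.7901038  226.61759229] [ 3.14130836e+00 -5.08817026e-04 -3.08122679e+00] 39.77863093233591 [-0.00056934 -0.00137368  0.18461694] [-0.00052456 -0.00134866  0.09661696]
```

View pics/w1.png

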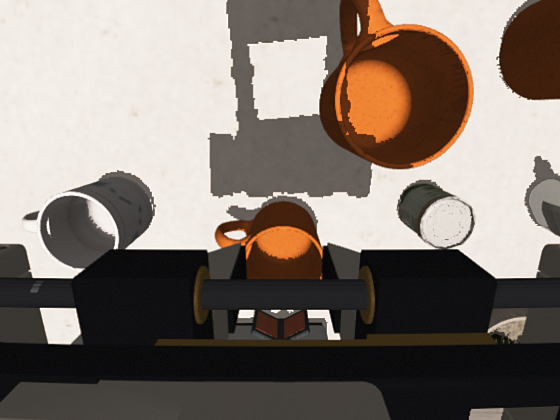

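The wrist view shows the fingers behind the mug at (284,260), with the bay at (281,322) straight ahead. The big mug at (410,95) and the tin at (440,215) stay clear of the descent.

```bash
python3 -m handwheel '[[[0,0,0],[-0.0005,0,0.03],0.43],[[0,0,0],[-0.0005,0,0.06],0.43],[[0,0,0],[-0.0005,0,0.09],0.43],[[0,0,0],[-0.0005,0,0.12],0.43],[[0,0,0],[-0.0005,0,0.15],0.43],[[0,0,0],[-0.0005,0,0.17],0.43],[[0,0,0],[-0.0005,0,0.1845],0.43],[[0,-3,0],[-0.0005,0,0.1845],0.43],[[0,-6,0],[-0.004,0,0.1845],0.43],[[0,-6,0],[-0.006,0,0.1845],0.43]]'
```

```text
time: 2.35
tool_pos: [427.9, 142.3, 42.3]
tcp_rot: [3.141, 0.105, -3.08]
contact_force: [1.5, -0.3, 0.5]
grip_width: 39.2
finger_force: 0.0
```

```bash
python3 -m handwheel '[[[0,0,0],[-0.006,0,0.0006],0.43],[[0,0,0],[-0.012,-0.0005,0.0013],0.43],[[0,0,0],[-0.018,-0.001,0.0019],0.43],[[0,0,0],[-0.024,-0.0015,0.0025],0.43],[[0,0,0],[-0.03,-0.002,0.0031],0.43],[[0,0,0],[-0.036,-0.0025,0.0038],0.43],[[0,0,0],[-0.042,-0.003,0.0044],0.43],[[0,0,0],[-0.048,-0.003,0.005],0.43],[[0,0,0],[-0.054,-0.0035,0.0057],0.43],[[0,0,0],[-0.06,-0.0035,0.0063],0.43],[[0,0,0],[-0.064,-0.004,0.0067],0.43],[[0,0,0],[-0.068,-0.004,0.0071],0.43]]'; cat > look.py <<'E'
from h import *
import sys
for n in('top','scene'):
    c=snap(n);P=cloud(c);z=P[...,2];H,S,V=cv2.split(cv2.cvtColor(c['image'],cv2.COLOR_RGB2HSV))
    m=(z>92)&(z<108)&(np.hypot(P[...,0]-535,P[...,1]-142)<80)&(H>4)&(H<17)&(S>120);q=P[m][:,:2]
    print(n,m.sum(),least_squares(lambda p:np.hypot(q[:,0]-p[0],q[:,1]-p[1])-38.7,np.median(q,0),loss='soft_l1',f_scale=2).x.round(1) if len(q)>20 else '')
    m=(((H<5)|(H>174))&(S>140)&(V>60)&(z>130)&(z<200)&(P[...,0]>560)).astype(np.uint8)
    k,l,st,ce=cv2.connectedComponentsWithStats(m)
    for i in range(1,k):
        if st[i,4]>6:print(' red',ce[i].round(1),st[i,4],np.nanmean(P[l==i],0).round())
    if len(sys.argv)>1: cv2.imwrite(f'pics/{n}{sys.argv[1]}.png',cv2.resize(c['image'][120:280,140:350,::-1],None,fx=3.5,fy=3.5,interpolation=2))
o=get_obs();print({k:np.round(o[k],3) for k in('time','tool_pos','contact_force','tcp_rot')})
E
python3 look.py
```

```text
time: 3.55
tool_pos: [498.0, 141.2, 42.2]
tcp_rot: [3.142, 0.105, -3.083]
contact_force: [-0.3, 0.4, 0.8]
grip_width: 39.7
finger_force: 0.8
top 20 
 red [301.5 156.4] 31 [625. -51. 156.]
 red [238.6 159. ] 30 [611. 148. 156.]
scene 9 
 red [254.5 160.5] 22 [608. 145. 155.]
 red [307.1 178.8] 19 [622. -54. 157.]
{'time': np.float64(3.65), 'tool_pos': array([498.425, 141.258,  42.317]), 'contact_force': array([-0.294, -0.255,  0.279]), 'tcp_rot': array([ 3.141,  0.106, -3.083])}
```

```bash
python3 -m handwheel '[[[0,0,0],[-0.003,0,0.0003],0.43],[[0,0,0],[-0.006,0,0.0006],0.43],[[0,0,0],[-0.009,0,0.0009],0.43],[[0,0,0],[-0.011,0,0.0011],0.43],[[0,0,0],[-0.011,0,0.0011],0.43]]'
```

```text
time: 4.15
tool_pos: [509.2, 141.9, 42.3]
tcp_rot: [3.141, 0.105, -3.083]
contact_force: [-0.5, 0.4, -0.3]
grip_width: 39.5
finger_force: 0.1
```

```bash
python3 -m handwheel '[[[0,0,0],[-0.001,0,0.0001],0.43],[[0,0,0],[-0.002,0,0.0002],0.43],[[0,0,0],[-0.003,0,0.0003],0.43],[[0,0,0],[-0.003,0,0.0003],0.43]]';python3 -m handwheel '[[[0,0,0],[-0.001,0,0.0001],0.43],[[0,0,0],[-0.002,0,0.0002],0.43],[[0,0,0],[-0.002,0,0.0002],0.43]]'
```

```text
time: 4.55
tool_pos: [511.9, 142.1, 42.3]
tcp_rot: [3.141, 0.105, -3.083]
contact_force: [0.1, -1.1, 0.3]
grip_width: 40.0
finger_force: 0.4
time: 4.85
tool_pos: [514.0, 142.2, 42.4]
tcp_rot: [3.142, 0.105, -3.083]
contact_force: [-1.1, 0.2, 0.9]
grip_width: 39.4
finger_force: 0.4
```

```bash
python3 -m handwheel '[[[0,0,0],[-0.001,0,0.0001],0.43],[[0,0,0],[-0.002,0,0.0002],0.43],[[0,0,0],[-0.002,0,0.0002],0.43]]';python3 -m handwheel '[[[0,0,0],[-0.001,0,0.0001],0.43],[[0,0,0],[-0.0015,0,0.0002],0.43],[[0,0,0],[-0.0015,0,0.0002],0.43]]'
```

```text
time: 5.15
tool_pos: [516.0, 142.3, 42.4]
tcp_rot: [3.141, 0.105, -3.083]
contact_force: [-0.7, 0.6, -0.5]
grip_width: 39.9
finger_force: 0.4
time: 5.45
tool_pos: [517.4, 142.4, 42.3]
tcp_rot: [3.142, 0.105, -3.083]
contact_force: [-1.3, -0.3, 0.1]
grip_width: 39.2
finger_force: 0.4
```

```bash
python3 - <<'E'
from h import *
w=snap('wrist')['image'];s=snap('scene')['image']
a=cv2.resize(w[180:400,180:400],(400,400));b=cv2.resize(s[140:260,190:310],(400,400),interpolation=2)
cv2.imwrite('pics/push1.png',np.hstack([a,b])[:,:,::-1])
E
```

```text
(no output)
```

View pics/push1.png

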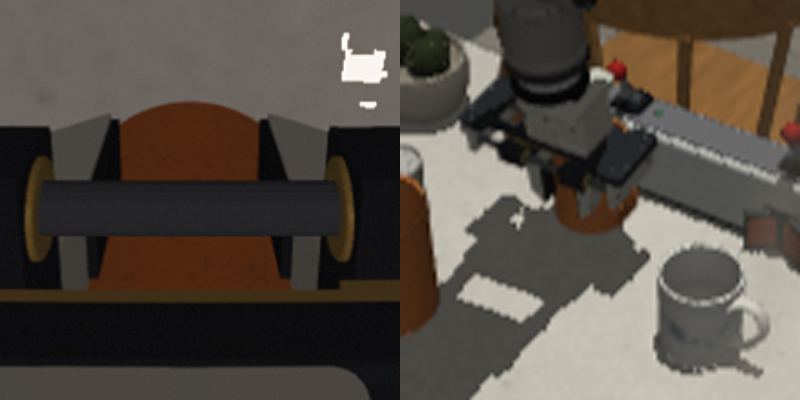

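The wrist crop shows the mug (190,190) nested between both fingertips, and the scene crop shows it upright close to the bay. I'll keep pushing in small steps until the force rises.

```bash
for i in 1; do python3 -m handwheel '[[[0,0,0],[-0.001,0,0.0001],0.43],[[0,0,0],[-0.002,0,0.0002],0.43],[[0,0,0],[-0.002,0,0.0002],0.43]]'; done | grep -E 'pos|force';python3 -m handwheel '[[[0,0,0],[-0.001,0,0.0001],0.43],[[0,0,0],[-0.0015,0,0.0002],0.43],[[0,0,0],[-0.0015,0,0.0002],0.43]]'| grep -E 'pos|force'
```

```text
tool_pos: [518.7, 142.5, 42.2]
contact_force: [-4.1, -0.3, 2.3]
finger_force: 1.9
tool_pos: [518.9, 142.5, 41.9]
contact_force: [-7.8, -0.6, 4.9]
finger_force: 4.2
```

```bash
python3 -m handwheel '[[[0,0,0],[-0.0015,0,0.0002],0.43],[[0,0,0],[-0.003,0,0.0003],0.43],[[0,0,0],[-0.003,0,0.0003],0.43]]'| grep -E 'pos|force'; python3 -m handwheel '[[[0,0,0],[0.006,0,-0.0006],0.43],[[0,0,0],[0.02,0,-0.002],0.43],[[0,6,0],[0.05,0,-0.005],0.43],[[0,6,0],[0.06,0,-0.03],0.2],[[0,6,0],[0.06,0,-0.08],0],[[0,6,0],[0.06,0,-0.12],0],[[0,6,0],[0.06,0,-0.16],0],[[0,6,0],[0.06,0,-0.16],0],[[0,6,0],[0.06,0,-0.16],0]]'; python3 look.py 2
```

```text
tool_pos: [519.3, 142.5, 41.5]
contact_force: [-15.2, -1.3, 10.4]
finger_force: 8.8
time: 7.35
tool_pos: [448.5, 138.3, 196.0]
tcp_rot: [3.141, 0.004, -3.083]
contact_force: [-0.6, 0.3, -1.4]
grip_width: 0.8
finger_force: 0.0
top 32 [559.6 138.2]
 red [301.5 156.4] 31 [625. -51. 156.]
 red [238.6 159. ] 30 [611. 148. 156.]
scene 111 [557.8 142.8]
 red [255.6 160.6] 11 [610. 141. 155.]
 red [307.  178.7] 18 [621. -54. 158.]
{'time': np.float64(7.45), 'tool_pos': array([447.269, 138.146, 194.136]), 'contact_force': array([-0.21 , -0.28 ,  0.187]), 'tcp_rot': array([-3.142e+00, -1.000e-03, -3.083e+00])}
```

View pics/scene2.png

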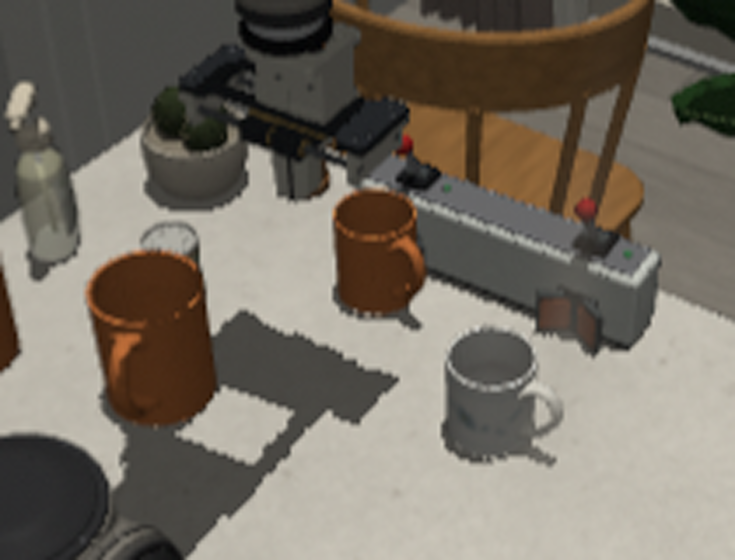

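The scene crop shows the mug upright in the left bay. Its fit at (557.8,142.8) is within about 1 mm of the bay centre I computed, (557,142.5), and both toggles are still off. Now the toggle, with closed fingers.

```bash
python3 -m handwheel '[[[0,0,0],[-0.03,0,0],0],[[0,0,0],[-0.06,-0.001,0.01],0],[[0,0,0],[-0.09,-0.001,0.025],0],[[0,0,0],[-0.115,-0.001,0.045],0],[[0,0,0],[-0.125,-0.001,0.053],0],[[0,0,0],[-0.125,-0.001,0.053],0]]'
```

```text
time: 8.05
tool_pos: [571.7, 144.3, 139.1]
tcp_rot: [-3.141, -0.005, -3.083]
contact_force: [-0.2, 0.4, 0.3]
grip_width: 0.4
finger_force: 0.0
```

```bash
python3 -m handwheel '[[[0,0,0],[-0.01,0,-0.002],0],[[0,0,0],[-0.02,0,-0.003],0],[[0,0,0],[-0.028,0,-0.003],0],[[0,0,0],[-0.035,0,-0.003],0],[[0,0,0],[-0.042,0,-0.003],0],[[0,0,0],[-0.05,0,-0.003],0],[[0,0,0],[-0.057,0,-0.003],0],[[0,0,0],[-0.061,0,-0.003],0],[[0,0,0],[-0.061,0,-0.003],0]]'; python3 -m handwheel '[[[0,0,0],[0.01,0,-0.01],0],[[0,0,0],[0.04,0,-0.05],0],[[0,0,0],[0.08,0,-0.08],0],[[0,0,0],[0.12,0,-0.08],0],[[0,0,0],[0.16,0,-0.08],0],[[0,0,0],[0.16,0,-0.08],0],[[0,0,0],[0.16,0,-0.08],0]]'; python3 look.py 3
```

```text
time: 8.95
tool_pos: [633.8, 148.1, 144.9]
tcp_rot: [3.142, 0.0, -3.083]
contact_force: [-0.8, 0.4, -0.1]
grip_width: 0.6
finger_force: 0.0
time: 9.65
tool_pos: [472.9, 138.9, 226.5]
tcp_rot: [3.141, 0.002, -3.082]
contact_force: [0.9, -0.1, -0.2]
grip_width: 0.2
finger_force: 0.0
top 3 
 red [238.1 141.5] 24 [668. 151. 157.]
 red [301.4 156.4] 30 [625. -51. 155.]
scene 114 [558.6 142.4]
 red [263.6 152.2] 21 [665. 147. 156.]
 red [307.1 178.7] 17 [623. -53. 156.]
{'time': np.float64(9.75), 'tool_pos': array([474.409, 138.853, 225.894]), 'contact_force': array([0.279, 0.063, 0.305]), 'tcp_rot': array([ 3.141e+00,  2.000e-03, -3.083e+00])}
```

View pics/scene3.png

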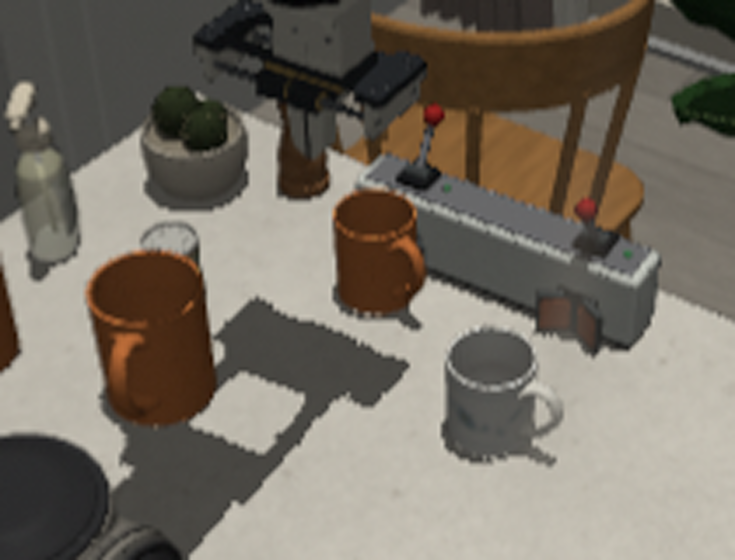

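The left toggle at (432,115) now leans back: its ball is at x≈667, as expected for on. The right toggle is still off, the mug hasn't moved and the arm is clear.

```bash
python3 -c "
from plant import close_job; print(close_job())"
```

```text
the job is handed in; nothing more can be done
None
```

I pushed the orange mug home into the left bay and snapped that bay's toggle on; the last pictures showed the right toggle still off and the white mug unmoved, and I handed the job in at about 10 s of robot time (no verdict came back).

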